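Stock the bottle caddy and raise its carry handle

ROBOT

A 6-joint arm with a two-finger parallel gripper is mounted at the origin on the work surface. World frame = base frame: x ahead of the robot, y to its left, z up, the work surface at z = 0. Lengths are in m, angles in rad, forces in N, time in s.
With the tool pointing down it reaches from about 0.35 to 0.95 m from the base axis. Payload 17.4 kg.
Tool frame: the origin (TCP) lies midway between the tips of the shut fingers; the grasp point (between the pads) lies 19 mm behind it; z points along the fingers, y is the line along which they close (so a half turn about z gives the same grasp; the last joint's range is limited). The gripper opens to 93 mm and grips with 3 to 60 N. Pads are 15 mm wide; open, the fingers measure 128 mm over their backs; the gripper's body (75 mm by 188 mm) begins 65 mm behind the grasp point.
Start: joints at [-0.038, 0.116, 1.442, -0, 1.584, -0.038], TCP at [0.675, -0, 0.219] pointing down, gripper open.
Joint ranges: [-2.83, 2.83], [-0.83, 2.19], [0.07, 2.5], [-1.14, 4.28], [0.01, 3], [-2.97, 2.97]. Speed limits (rad/s): [1.89, 1.89, 2.22, 3.14, 3.14, 3.14].

INTERFACE

Orientations are given as a rotation vector (axis times angle).
In Python, from plant import env gives the robot as it stands.
- The arm moves only by the tool servo_tool, never from a script. Its argument "motion" is a list that holds one entry, the list of rows, each a list of 5 numbers: the opening, from 0 (shut) to 1 (fully open), then the shift along the tool's x, y, z as a fraction of full scale, then the turn about the tool's z as a fraction of full scale. A call has 1 to 10 rows; each row shifts and turns the commanded pose from where the row before left it, along the tool's axes as they then stand; what a row does not reach is not made up. Full scale, the value 1, is 0.05 m for a shift and 4 degrees for a turn. A row lasts 1/8 s, in which the tool goes at most 62.5 mm and 10.7 degrees, less where a joint would pass 70% of its speed; a pose out of reach is approached as far as the arm can. A call with a number of a shift or a turn outside -1 to 1 is refused whole. A call with a gripper value outside its range is refused whole. The fingers move at their own pace and stop on an object; "force" is the grip in N (left out, the last holds). Time passes only in rows, so rows that do not move let the fingers close. It gives the time, the measured TCP pose, the force, the opening and the grip force at its end, in the units of the state.
- env.read_state(): the state, without advancing time (a new reading comes with each control period).
- env.grab_frame(name): name is "scene" or "side" or "wrist"; returns a dict with "img" (420x560x3 uint8, red, green, blue), "depth" (420x560 float32, m along the optical axis (not along the pixel's ray), 0 where there is no reading), "vertical_fov" (degrees; the focal length in pixels is half the picture's height over the tangent of half this angle, whatever the lens; pixels are square), "cx", "cy" (the principal point, pixels), "dist_coeffs" ([k1, k2, p1, p2, k3] as OpenCV has them; the pictures are not rectified), "xyz" and "attitude" of the camera in the world; the wrist camera has in their place "T_tool_cam" (4x4, takes a point from camera to tool coordinates, whose origin is the TCP and whose axes are the flange's). Camera axes: x right, y up, looking along -z (the intrinsics and any distortion apply to the point x, -y, -z); pixel columns grow to the right and rows downward; lengths in m; the calibration is good to about 2 mm. A picture is of the moment at which its call begins: read the wrist's pose just before it.
- env.job_done(): hands the job in; it is judged then, once.
The state is a dict: "time_s": time; "q": joint angles; "joint_velocities": joint speeds; "joint_torque": joint torques, N m; "position": TCP position; "tool_rot": TCP orientation; "contact_force": force on the tool from outside, world axes, zero at the start; "moment": the same for the moment, N m; "grip_width": finger opening in m; "grip_force": force on a finger pad.
Only numpy, scipy, OpenCV 4.12 (cv2) and the standard library are available. Lean on these libraries where they do the work, as an engineer would, in place of code of your own. Each camera call takes 0.05 s, during which the arm holds its last target. There are 200 camera calls.

TASK

Get the white bottle caddy ready to carry: stand the two spare tall bottles from the bamboo board upright in its two empty cells, lowering them in rather than dropping them, and leave the two bottles already in it where they are. Then swing the folded carry handle all the way up and over its spring catch until it is seated at its end stop, and let go of it. Do not tip the caddy or push it out of place, and leave the jar, the cup and the mug where they stand.

Things in the scene. Friction and masses are not known exactly. Their poses are not given: they have to be found in the camera images.
- caddy: White wooden caddy, loose, about 1.2 kg, 178 x 178 mm, walls 60 mm high, 8 thick, floor 8; a cross of dividers (8 thick, tops 52 high) makes 2 x 2 cells 77 mm square. Steel plates on the +y and -y walls, 44 wide, 108 high, carry the handle. Origin: centre of underside; z up, y along the hinge axis, handle folded towards -x.
- cell_a (a point): Centre of the inner floor of a cell, 8 mm above the table; in the caddy's frame at x -42.5, y -42.5 mm. Two of the four cells hold a bottle, two are empty; which ones varies.
- cell_b (a point): Centre of the inner floor of a cell, 8 mm above the table; in the caddy's frame at x -42.5, y +42.5 mm. Two of the four cells hold a bottle, two are empty; which ones varies.
- cell_c (a point): Centre of the inner floor of a cell, 8 mm above the table; in the caddy's frame at x +42.5, y -42.5 mm. Two of the four cells hold a bottle, two are empty; which ones varies.
- cell_d (a point): Centre of the inner floor of a cell, 8 mm above the table; in the caddy's frame at x +42.5, y +42.5 mm. Two of the four cells hold a bottle, two are empty; which ones varies.
- bottle_a: Stands in the caddy at the start. Tall brown glass bottle, 160 mm high, about 0.2 to 0.42 kg: body 62 mm diameter up to 90 mm, tapering to a 28 mm neck at 114 mm; black cylindrical cap 30 mm in diameter from 116 to 160 mm, which is where to grip it from above. Origin: centre of the underside, z up. All four are alike.
- bottle_b: Stands in the caddy at the start. Tall brown glass bottle, 160 mm high, about 0.2 to 0.42 kg: body 62 mm diameter up to 90 mm, tapering to a 28 mm neck at 114 mm; black cylindrical cap 30 mm in diameter from 116 to 160 mm, which is where to grip it from above. Origin: centre of the underside, z up. All four are alike.
- bottle_c: Spare, stands on the bamboo board at the start. Tall brown glass bottle, 160 mm high, about 0.2 to 0.42 kg: body 62 mm diameter up to 90 mm, tapering to a 28 mm neck at 114 mm; black cylindrical cap 30 mm in diameter from 116 to 160 mm, which is where to grip it from above. Origin: centre of the underside, z up. All four are alike.
- bottle_d: Spare, stands on the bamboo board at the start. Tall brown glass bottle, 160 mm high, about 0.2 to 0.42 kg: body 62 mm diameter up to 90 mm, tapering to a 28 mm neck at 114 mm; black cylindrical cap 30 mm in diameter from 116 to 160 mm, which is where to grip it from above. Origin: centre of the underside, z up. All four are alike.
- handle (a joint): Carry handle angle, rad: 0 folded (0.42 above level), grows as it swings up, 1.13 end stop (upright, seated). Starts 0 to 0.2. Stiff hinge (0.09 Nm friction), stays where left; a ball catch resists from 0.4 to its crest at 0.83: up to 0.5 Nm, 4 N at the bar (10 to 15 if pinched tight); let go there it is pushed back. From about 1.0 the catch drives it to the stop; before that it is not seated.
- handle_grip (a point): Middle of the round wooden grip bar, on its axis: 14 mm thick, 200 long, along the caddy's y, joined to the hinge by two 10 mm rods outside the walls. Arc of 150 mm radius about handle_hinge: in the caddy's frame x = -150 cos(A), y = 0, z = 80 + 150 sin(A) mm, A = joint + 0.42; clears the caps (168 high). Pinch it from above, fingers closing across it; it turns between the fingers.
- handle_hinge (a point): Middle of the handle's hinge axis, 80 mm above the caddy's underside, over its centre; fixed in the caddy.
- board: Fixed slatted bamboo board, 250 x 250 mm, top 12 mm above the table, with the two spare bottles, the jar and the tumbler at the corners of a square about 124 mm wide. Origin: centre of the underside. The board is on one side of the table and the caddy on the other; which varies.
- jar: Bystander on the board: squat glass jar, 72 mm diameter, 95 mm high, metal lid. Origin: centre of the underside.
- tumbler: Bystander on the board: white open cup, 68 mm wide, 85 mm high. Origin: centre of the underside.
- mug: Bystander: white mug, 82 mm diameter, 95 mm high, beyond and between caddy and board. Origin: centre of the underside.
Things that resemble listed ones, but are neither listed nor needed, are in the scene too. Leave any red look-alike of the bottle_d alone.

How it is judged:
By the outcome, as a careful person would: the job done as asked, in the order asked, and still so for the second after the job is handed in, with the robot touching nothing.
It also fails if it takes over 69 s, if anything falls off the work surface, if the arm or the gripper's body presses on something with over 40 N, if the wrist force passes 120 N, or if a joint passes its speed limit or range.

## Working session

There is one attempt and no reset: what is moved stays moved. The work goes in short steps, Python scripts to look and compute and a tool call to move; the robot and the scene stay as the last step left them, time stands still between calls to the robot, and variables do not carry over. Pictures are saved under pics/ and viewed, at most 10 in all, crops included, and the job is handed in when it is done.

Besides the shell and the picture viewer there is one more tool, called after "Emit:" as a command line: name --argument value ..., lists and objects as JSON in quotes. servo_tool: Moves the arm, as the interface text tells. Shift numbers are shares of 0.05 m and turn numbers shares of 4 degrees, none past 1 either way. Its arguments: {"type":"object","properties":{"motion":{"type":"array"},"force":{"type":"number"}},"required":["motion"]}

```bash
mkdir -p pics; ls; cat > h.py <<'E'
import numpy as np, cv2
from scipy.spatial.transform import Rotation as R
from plant import env
def K(f):
    h=f["img"].shape[0]; fl=h/2/np.tan(np.radians(f["vertical_fov"])/2)
    return np.array([[fl,0,f["cx"]],[0,fl,f["cy"]],[0,0,1.]])
def save(f,n): cv2.imwrite(n,f["img"][:,:,::-1])
def pose(f,st=None):
    if "T_tool_cam" in f:
        T=np.eye(4);T[:3,:3]=R.from_rotvec(st["tool_rot"]).as_matrix();T[:3,3]=st["position"]
        T=T@np.array(f["T_tool_cam"]); return T[:3,:3],T[:3,3]
    a=np.array(f["attitude"]); 
    return (a if a.shape==(3,3) else R.from_rotvec(a).as_matrix()),np.array(f["xyz"])
def rays(f,uv,st=None):
    Rm,o=pose(f,st)
    p=cv2.undistortPoints(np.array(uv,float).reshape(-1,1,2),K(f),np.array(f["dist_coeffs"],float)).reshape(-1,2)
    return o,np.c_[p[:,0],-p[:,1],-np.ones(len(p))]@Rm.T   # unit depth
def cloud(f,st=None):
    h,w=f["depth"].shape
    uu,vv=np.meshgrid(np.arange(w),np.arange(h))
    o,d=rays(f,np.c_[uu.ravel(),vv.ravel()],st)
    return (o+d*f["depth"].reshape(-1,1)).reshape(h,w,3)
E
cat > a.py <<'E'
from h import *
import pickle
st=env.read_state(); print(st)
for n in ("scene","side","wrist"):
    st=env.read_state(); f=env.grab_frame(n); save(f,f"pics/{n}0.png"); pickle.dump((f,st),open(n+"0.pkl","wb"))
    print(n,{k:v for k,v in f.items() if k not in("img","depth")})
E
python3 a.py
```

```text
pics
{'time_s': 0.0, 'q': array([-3.78292573e-02,  1.16501966e-01,  1.44222699e+00,  1.46488372e-05,
        1.58396771e+00, -3.78206829e-02]), 'joint_velocities': array([-0.00063494,  0.00040868,  0.00087144,  0.00235377,  0.00038084,
       -0.00021738]), 'joint_torque': array([-2.39607485e-03, -7.21266031e+01, -6.22611737e+01,  7.77577632e-02,
        2.38535833e-02, -2.17692599e-05]), 'position': array([ 6.74820310e-01, -1.74466212e-05,  2.17918158e-01]), 'tool_rot': array([-2.22087110e+00, -2.22085247e+00,  1.16182724e-03]), 'contact_force': array([-0.14884804,  0.53644721,  0.38921496]), 'moment': array([-0.02305166, -0.02494446,  0.03014244]), 'grip_force': 0.0, 'grip_width': 0.0931247590534794}
scene {'vertical_fov': 52.49081434981707, 'cx': 280.4660437698437, 'cy': 213.80065680749163, 'dist_coeffs': array([-0.015376,  0.      ,  0.      ,  0.      ,  0.      ]), 'xyz': array([ 1.13063365, -0.52727405,  0.75833764]), 'attitude': array([0.8307791 , 0.34779952, 0.78666391])}
side {'vertical_fov': 49.243588101289305, 'cx': 277.0348332722375, 'cy': 207.52178487382918, 'dist_coeffs': array([0.03614226, 0.        , 0.        , 0.        , 0.        ]), 'xyz': array([0.45385839, 0.7527443 , 0.70601865]), 'attitude': array([ 0.08849737, -1.34588856, -2.68329775])}
wrist {'vertical_fov': 64.87466567144833, 'cx': 278.79477247466707, 'cy': 210.62400959699977, 'dist_coeffs': array([-0.07125759,  0.        ,  0.        ,  0.        ,  0.        ]), 'T_tool_cam': array([[-1.22821393e-03,  9.63330293e-01,  2.68315556e-01,
         7.39484364e-02],
       [ 9.99999022e-01,  1.00349239e-03,  9.74666218e-04,
         8.87072071e-04],
       [ 6.69672875e-04,  2.68316491e-01, -9.63330583e-01,
        -1.66411250e-01],
       [ 0.00000000e+00,  0.00000000e+00,  0.00000000e+00,
         1.00000000e+00]])}
```

View pics/scene0.png

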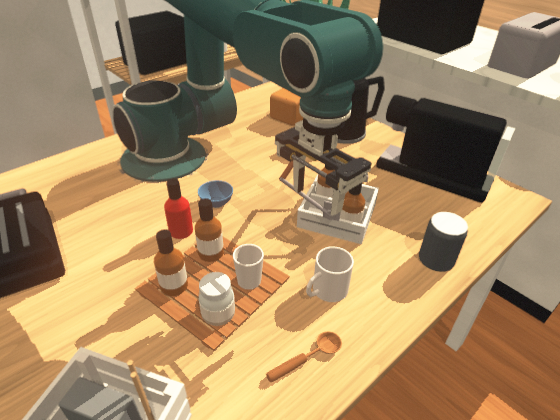

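View pics/side0.png

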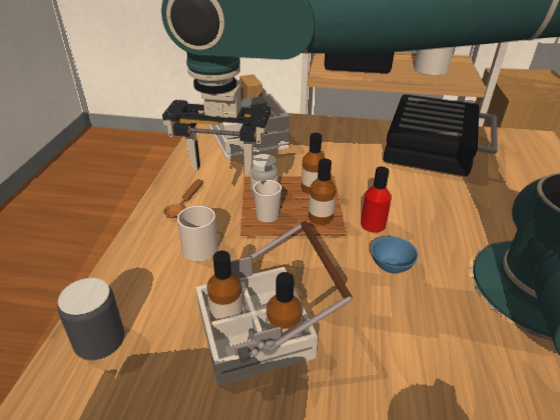

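The scene view shows the amber spares on the board with caps at about (165,237) and (206,205). The red look-alike (178,190) stands off the board. The caddied bottles are beside the gripper at about (352,190). In the side view the spare caps are at (315,142) and (324,168), and the red one is at (381,178). The caddy caps are at (222,262) and (285,285), and the handle bar runs from (305,225) to (347,295), folded toward the robot.

Candidates for a spare are scene (165,237), (206,205) and red (178,190), plus the two in the caddy. I choose the two brown ones on the board.

```bash
cat > b.py <<'E'
from h import *
import pickle
from scipy.optimize import least_squares
F={n:pickle.load(open(n+"0.pkl","rb"))[0] for n in("scene","side")}
C={n:cloud(F[n]) for n in F}
seeds={"scene":{"c":(165,240),"d":(206,208),"red":(174,188)},"side":{"d":(324,172),"c":(316,143),"red":(381,178),"A":(222,264),"B":(286,287)}}
for n in F:
    for k,(u,v) in seeds[n].items():
        P=C[n][v-16:v+22,u-14:u+15].reshape(-1,3); I=F[n]["img"][v-16:v+22,u-14:u+15].reshape(-1,3).astype(int)
        c0=C[n][v,u]; m=(np.linalg.norm(P[:,:2]-c0[:2],axis=1)<.035)&(P[:,2]>.115)
        Q=P[m]; zt=np.percentile(Q[:,2],97); S=Q[(Q[:,2]<zt-.006)&(Q[:,2]>zt-.04)]
        T=Q[Q[:,2]>zt-.005]
        cam=F[n]["xyz"][:2]; g=S[:,:2].mean(0); g=g+(g-cam)/np.linalg.norm(g-cam)*.01
        s=least_squares(lambda x:np.hypot(*(S[:,:2]-x).T)-.015,g,loss="soft_l1",f_scale=.002)
        print(n,k,c0.round(3),"top z",zt.round(4),"fit",s.x.round(4),"topmean",T.mean(0).round(4),len(S))
# handle + caddy (side)
for p in [(305,226),(315,243),(326,262),(337,279),(347,293),(240,268),(262,340),(198,313),(210,372),(314,350),(285,272),(206,302)]:
    print(p,C["side"][p[1],p[0]].round(4))
big=cv2.resize(F["side"]["img"][190:390,170:370],(800,800)[:2] and (600,600),interpolation=cv2.INTER_CUBIC)
cv2.imwrite("pics/caddy_crop.png",big[:,:,::-1])
s=F["scene"]["img"][165:325,120:300]; cv2.imwrite("pics/board_crop.png",cv2.resize(s,None,fx=3.3,fy=3.3,interpolation=cv2.INTER_CUBIC)[:,:,::-1])
E
python3 b.py
```

```text
scene c [ 0.518 -0.271  0.163] top z 0.1725 fit [ 0.506  -0.2678] topmean [ 0.5087 -0.269   0.171 ] 181
scene d [ 0.487 -0.15   0.163] top z 0.1724 fit [ 0.4751 -0.1444] topmean [ 0.4777 -0.1459  0.171 ] 160
scene red [ 0.36  -0.156  0.149] top z 0.1608 fit [ 0.3457 -0.1504] topmean [ 0.3488 -0.1514  0.1594] 143
side d [ 0.475 -0.128  0.154] top z 0.1728 fit [ 0.4749 -0.1456] topmean [ 0.4747 -0.1414  0.1715] 164
side c [ 0.504 -0.254  0.157] top z 0.1726 fit [ 0.5055 -0.2688] topmean [ 0.5054 -0.2647  0.1712] 145
side red [ 0.347 -0.137  0.145] top z 0.1609 fit [ 0.3461 -0.1515] topmean [ 0.347  -0.1466  0.1594] 169
side A [0.626 0.206 0.162] top z 0.1691 fit [0.6319 0.1909] topmean [0.6311 0.1937 0.1677] 237
side B [0.511 0.241 0.163] top z 0.1693 fit [0.5153 0.2257] topmean [0.5149 0.2284 0.1679] 266
(305, 226) [0.4974 0.0743 0.1566]
(315, 243) [0.4745 0.1212 0.1575]
(326, 262) [0.4516 0.1681 0.1578]
(337, 279) [0.4311 0.2074 0.1595]
(347, 293) [0.414  0.2358 0.1594]
(240, 268) [0.6137 0.1328 0.0843]
(262, 340) [0.5416 0.296  0.0926]
(198, 313) [0.6888 0.1864 0.003 ]
(210, 372) [ 0.6322  0.3056 -0.001 ]
(314, 350) [0.4577 0.2512 0.0239]
(285, 272) [0.5169 0.2141 0.1685]
(206, 302) [0.6762 0.1697 0.0182]
```

View pics/caddy_crop.png

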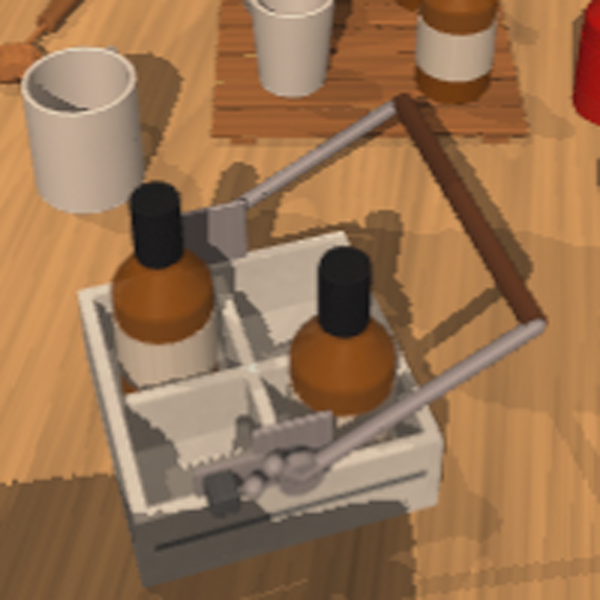

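View pics/board_crop.png

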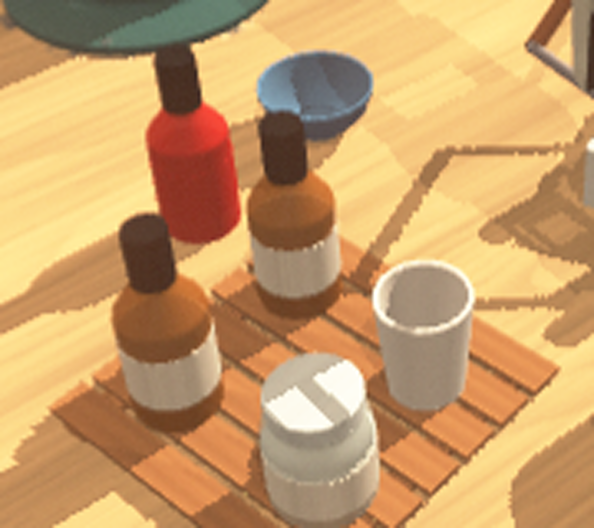

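The crops confirm it. The two brown bottles on the board are the spares, and the red one is off the board. In the caddy, the occupied cells are far-left (+x,−y, cell c) and near-right (−x,+y, cell b), so cells a and d are empty. Next I'll fit the caddy rim and the bar.

```bash
cat > c.py <<'E'
from h import *
import pickle
from scipy.optimize import minimize, least_squares
F={n:pickle.load(open(n+"0.pkl","rb"))[0] for n in("scene","side")}
for n in F:
    P=cloud(F[n]).reshape(-1,3); I=F[n]["img"].reshape(-1,3).astype(float)
    near=np.hypot(P[:,0]-.573,P[:,1]-.21)<.14
    w=(I.min(1)>95)&(I.max(1)-I.min(1)<60)&near
    rim=P[w&(abs(P[:,2]-.060)<.003)][:,:2]
    def res(x):
        c,s=np.cos(x[2]),np.sin(x[2]); q=(rim-x[:2])@np.array([[c,-s],[s,c]])
        return np.maximum(abs(q[:,0]),abs(q[:,1]))-.085
    b=min((least_squares(res,[.573,.21,a],loss="soft_l1",f_scale=.003,x_scale=[.01,.01,.1]) for a in np.radians([22,27,32])),key=lambda s:s.cost)
    print(n,len(rim),b.x[:2].round(4),np.degrees(b.x[2]).round(2),"med|res|",np.median(abs(b.fun)).round(4))
    r=I; bar=(r[:,0]>r[:,2]*1.5)&(abs(P[:,2]-.152)<.02)&(np.hypot(P[:,0]-.456,P[:,1]-.155)<.125)&(P[:,0]<.51)&(r.max(1)<140)
    B=P[bar]; 
    if len(B)>20:
        d=np.linalg.svd(B[:,:2]-np.median(B[:,:2],0))[2][0]; t=(B[:,:2]-np.median(B[:,:2],0))@d
        print(" bar",len(B),"yaw",np.degrees(np.arctan2(-d[0],d[1])).round(1),"mid",(np.median(B[:,:2],0)+d*(np.percentile(t,1)+np.percentile(t,99))/2).round(4),"len",np.ptp(np.percentile(t,[1,99])).round(3),"z 50/95",np.percentile(B[:,2],[50,97]).round(4))
E
python3 c.py
```

```text
scene 454 [0.5745 0.2108] 26.9 med|res| 0.0028
 bar 63 yaw -152.4 mid [0.4892 0.098 ] len 0.081 z 50/95 [0.157  0.1599]
side 984 [0.5727 0.2109] 26.53 med|res| 0.0022
 bar 710 yaw 25.3 mid [0.4595 0.1527] len 0.197 z 50/95 [0.1581 0.1612]
```

Emit:
servo_tool --motion '[[[1,0,0,0,-0.95],[1,0,0,0,-0.95],[1,0,0,0,-0.95],[1,0,0,0,-0.95],[1,0,0,0,-0.95],[1,0,0,0,-0.95],[1,0,0,0,-0.95],[1,0,0,0,0]]]'

```text
time_s: 1.15
position: [0.6749, -0.0, 0.2183]
tool_rot: [-1.651, -2.672, 0.0]
contact_force: [0.1, -0.1, -0.6]
grip_width: 0.093
grip_force: 0.0
```

Emit:
servo_tool --motion '[[[1,-0.1,-0.6,0,0],[1,-0.1,-0.6,0,0],[1,-0.1,-0.6,0,0],[1,-0.1,-0.6,0,0],[1,-0.1,-0.6,0,0],[1,-0.1,-0.6,0,0],[1,-0.1,-0.6,0,0],[1,-0.1,-0.6,0,0],[1,0,0,0,0],[1,0,0,0,0]]]'

```text
time_s: 2.4
position: [0.4786, -0.1431, 0.2187]
tool_rot: [1.652, 2.672, 0.0]
contact_force: [0.3, -0.3, 0.1]
grip_width: 0.0929
grip_force: 0.0
```

```bash
cat > g.py <<'E'
from h import *
import sys
C0=np.array([.5735,.211]); 
def tool(st): return R.from_rotvec(st["tool_rot"]).as_matrix()
def go(name,p,st=None):
    st=st or env.read_state(); d=tool(st).T@(np.array(p)-st["position"])/.05
    print(name,"units x,y,z:",d.round(2))
def brief():
    st=env.read_state(); M=tool(st)
    print("t",round(st["time_s"],2),"p",st["position"].round(4),"yaw",np.degrees(np.arctan2(M[1,1],M[0,1])).round(2),"tilt",np.degrees(np.arccos(-M[2,2])).round(2),"w",round(st["grip_width"],4),"gf",round(st["grip_force"],1),"F",st["contact_force"].round(1))
    return st
def wristcap(guess,zlo=.120,name=None):
    st=env.read_state(); f=env.grab_frame("wrist"); P=cloud(f,st).reshape(-1,3)
    if name: save(f,name)
    Q=P[(np.hypot(*(P[:,:2]-guess).T)<.03)&(P[:,2]>zlo)&(P[:,2]<.2)]
    if len(Q)<20: print("no cap",len(Q)); return
    zt=np.percentile(Q[:,2],90); T=Q[Q[:,2]>zt-.005][:,:2]; (x,y),r=cv2.minEnclosingCircle(T.astype(np.float32)*1000)
    print("cap top",zt.round(4),"c",round(x/1000,4),round(y/1000,4),"r",round(r,1),T.mean(0).round(4),len(T))
E
python3 - <<'E'
from g import *
st=brief(); wristcap([.475,-.145],name="pics/w1.png"); wristcap([.506,-.268])
go("d",[.475,-.145,.133],st)
E
```

```text
t 2.4 p [ 0.4786 -0.1431  0.2187] yaw 26.53 tilt 0.02 w 0.0929 gf 0.0 F [ 0.3 -0.3  0.1]
cap top 0.1729 c 0.4756 -0.1442 r 14.9 [ 0.4753 -0.1434] 1408
cap top 0.1728 c 0.5069 -0.2674 r 15.7 [ 0.5053 -0.2651] 896
d units x,y,z: [-0.   -0.08  1.71]
```

Emit:
servo_tool --motion '[[[1,0,-0.06,0.35,0],[1,0,0,0.35,0],[1,0,0,0.35,0],[1,0,0,0.35,0],[1,0,0,0.3,0],[1,0,0,0,0],[0,0,0,0,0],[0,0,0,0,0],[0,0,0,0,0],[0,0,0,0,0]]]' --force 30

```text
time_s: 3.75
position: [0.4757, -0.1446, 0.1339]
tool_rot: [1.651, 2.673, 0.0]
contact_force: [0.0, -0.6, -0.9]
grip_width: 0.0577
grip_force: 0.0
```

Emit:
servo_tool --motion '[[[0,0,0,0,0],[0,0,0,0,0],[0,0,0,0,0]]]'

```text
time_s: 4.12
position: [0.4756, -0.1446, 0.1336]
tool_rot: [-1.651, -2.673, 0.0]
contact_force: [-0.4, -0.5, 0.2]
grip_width: 0.0295
grip_force: 30.0
```

Emit:
servo_tool --motion '[[[0,0,0,-0.3,0],[0,0,0,-0.6,0],[0,0,0,-0.6,0],[0,0,0,-0.6,0],[0,0,0,-0.6,0],[0,0,0,-0.6,0],[0,0,0,-0.3,0],[0,0,0,0,0]]]'

```text
time_s: 5.12
position: [0.4758, -0.1446, 0.3143]
tool_rot: [1.65, 2.672, 0.0]
contact_force: [-0.7, -1.3, -3.8]
grip_width: 0.0295
grip_force: 30.0
```

Emit:
servo_tool --motion '[[[0,0.23,0.2,0,0],[0,0.5,0.45,0,0],[0,0.5,0.45,0,0],[0,0.5,0.45,0,0],[0,0.5,0.45,0,0],[0,0.5,0.45,0,0],[0,0.5,0.45,0,0],[0,0.5,0.45,0,0],[0,0.5,0.45,0,0],[0,0.4,0.3,0,0]]]'

```text
time_s: 6.38
position: [0.555, 0.1564, 0.3121]
tool_rot: [-1.649, -2.672, 0.002]
contact_force: [0.5, -0.9, -2.6]
grip_width: 0.0296
grip_force: 30.0
```

```bash
cat > d.py <<'E'
from g import *
import sys
y=np.radians(26.7); Rm=np.array([[np.cos(y),-np.sin(y)],[np.sin(y),np.cos(y)]])
cells={"a":C0+Rm@[-.0425,-.0425],"d":C0+Rm@[.0425,.0425]}
st=brief(); print(cells)
go(sys.argv[1],[*cells[sys.argv[1]],.131],st)
E
python3 d.py a
```

```text
t 6.38 p [0.555  0.1564 0.3121] yaw 26.65 tilt 0.12 w 0.0296 gf 30.0 F [ 0.5 -0.9 -2.6]
{'a': array([0.55462777, 0.15393566]), 'd': array([0.59237223, 0.26806434])}
a units x,y,z: [-0.04 -0.02  3.62]
```

Emit:
servo_tool --motion '[[[0,-0.04,-0.02,0.3,0],[0,0,0,0.4,0],[0,0,0,0.4,0],[0,0,0,0.4,0],[0,0,0,0.4,0],[0,0,0,0.4,0],[0,0,0,0.4,0],[0,0,0,0.4,0],[0,0,0,0.3,0],[0,0,0,0,0]]]'

```text
time_s: 7.62
position: [0.5549, 0.1519, 0.1424]
tool_rot: [-1.65, -2.672, 0.002]
contact_force: [0.4, -0.1, -2.6]
grip_width: 0.0296
grip_force: 30.0
```

Emit:
servo_tool --motion '[[[0,0,0,0.04,0],[0,0,0,0.04,0],[0,0,0,0,0]]]'

```text
time_s: 8.0
position: [0.5554, 0.152, 0.1399]
tool_rot: [1.651, 2.673, 0.0]
contact_force: [-1.1, 0.0, -3.1]
grip_width: 0.0298
grip_force: 30.0
```

Emit:
servo_tool --motion '[[[0,0,0,0.03,0],[0,0,0,0.03,0],[0,0,0,0,0]]]'

```text
time_s: 8.38
position: [0.5552, 0.152, 0.1365]
tool_rot: [-1.651, -2.673, 0.0]
contact_force: [-0.8, 0.4, -3.0]
grip_width: 0.0293
grip_force: 30.0
```

Emit:
servo_tool --motion '[[[0,0,0,0.04,0],[0,0,0,0.04,0],[0,0,0,0.04,0],[0,0,0,0,0]]]'

```text
time_s: 8.88
position: [0.5552, 0.1519, 0.1304]
tool_rot: [-1.651, -2.673, 0.0]
contact_force: [-0.3, -0.5, -2.4]
grip_width: 0.0296
grip_force: 30.0
```

Emit:
servo_tool --motion '[[[0,0,0,0.03,0],[0,0,0,0,0],[0,0,0,0,0]]]'

```text
time_s: 9.25
position: [0.5555, 0.152, 0.1297]
tool_rot: [1.65, 2.672, 0.001]
contact_force: [-0.1, 0.2, 4.3]
grip_width: 0.0295
grip_force: 30.0
```

Emit:
servo_tool --motion '[[[0.55,0,0,0,0],[0.55,0,0,0,0],[0.55,0,0,0,0],[0.55,0,0,-0.3,0],[0.55,0,0,-0.6,0],[0.55,0,0,-0.6,0],[0.55,0,0,-0.6,0],[1,0,0,-0.2,0],[1,0,0,0,0]]]'

```text
time_s: 10.38
position: [0.5554, 0.152, 0.2445]
tool_rot: [1.65, 2.672, 0.001]
contact_force: [0.7, -0.9, -0.2]
grip_width: 0.0666
grip_force: 0.0
```

Emit:
servo_tool --motion '[[[1,-0.3,-0.2,0,0],[1,-0.8,-0.5,0,0],[1,-0.8,-0.5,0,0],[1,-0.8,-0.5,0,0],[1,-0.8,-0.5,0,0],[1,-0.8,-0.5,0,0],[1,-0.8,-0.5,0,0],[1,-0.8,-0.5,0,0],[1,-0.8,-0.5,0,0],[1,-0.4,-0.3,0,0]]]'

```text
time_s: 11.62
position: [0.5116, -0.2688, 0.2427]
tool_rot: [-1.652, -2.67, 0.001]
contact_force: [0.1, 0.4, 0.8]
grip_width: 0.0931
grip_force: 0.0
```

```bash
python3 - <<'E'
from g import *
st=brief(); wristcap([.506,-.268]); go("c",[.506,-.268,.133],st)
f=env.grab_frame("side"); save(f,"pics/s1.png")
E
```

```text
t 11.62 p [ 0.5116 -0.2688  0.2427] yaw 26.49 tilt 0.11 w 0.0931 gf 0.0 F [0.1 0.4 0.8]
cap top 0.1729 c 0.5067 -0.2672 r 14.9 [ 0.5063 -0.2666] 1177
c units x,y,z: [ 0.06 -0.09  2.19]
```

View pics/s1.png

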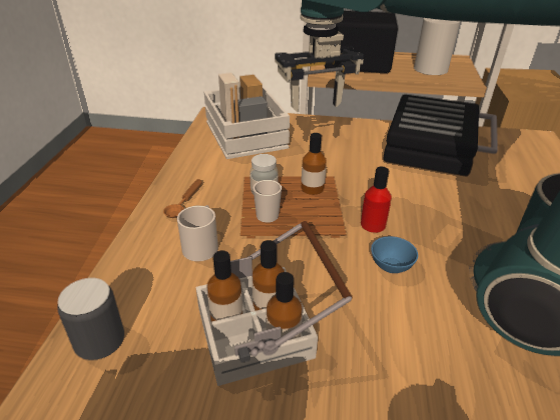

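The first bottle stands in cell a (cap at about (268,252)). The caddy and handle haven't moved. One spare is left at (315,150).

Emit:
servo_tool --motion '[[[1,0.07,-0.07,0.3,0],[1,0,0,0.4,0],[1,0,0,0.4,0],[1,0,0,0.4,0],[1,0,0,0.4,0],[1,0,0,0.3,0],[1,0,0,0,0],[0,0,0,0,0],[0,0,0,0,0],[0,0,0,0,0]]]'

```text
time_s: 12.98
position: [0.5085, -0.2648, 0.1347]
tool_rot: [1.65, 2.672, 0.0]
contact_force: [1.0, -0.1, 0.6]
grip_width: 0.0676
grip_force: 0.0
```

Emit:
servo_tool --motion '[[[0,0,0,0,0],[0,0,0,0,0],[0,0,0,0,0],[0,0,0,0,0]]]'

```text
time_s: 13.48
position: [0.5083, -0.2647, 0.1341]
tool_rot: [-1.651, -2.673, 0.0]
contact_force: [-0.5, 0.7, -2.1]
grip_width: 0.0292
grip_force: 30.0
```

Emit:
servo_tool --motion '[[[0,0,0,-0.3,0],[0,0,0,-0.6,0],[0,0,0,-0.6,0],[0,0,0,-0.6,0],[0,0,0,-0.6,0],[0,0,0,-0.6,0],[0,0,0,-0.6,0],[0,0,0,-0.2,0],[0,0,0,0,0]]]'

```text
time_s: 14.6
position: [0.5084, -0.2647, 0.3393]
tool_rot: [1.651, 2.672, 0.0]
contact_force: [-0.7, 0.4, -2.7]
grip_width: 0.0294
grip_force: 30.0
```

```bash
python3 d.py d
```

```text
t 14.6 p [ 0.5084 -0.2647  0.3393] yaw 26.6 tilt 0.03 w 0.0294 gf 30.0 F [-0.7  0.4 -2.7]
{'a': array([0.55462777, 0.15393566]), 'd': array([0.59237223, 0.26806434])}
d units x,y,z: [8.78 6.27 4.16]
```

Emit:
servo_tool --motion '[[[0,0.3,0.2,0,0],[0,0.6,0.43,0,0],[0,0.6,0.43,0,0],[0,0.6,0.43,0,0],[0,0.6,0.43,0,0],[0,0.6,0.43,0,0],[0,0.6,0.43,0,0],[0,0.6,0.43,0,0],[0,0.6,0.43,0,0],[0,0.6,0.43,0,0]]]'

```text
time_s: 15.85
position: [0.5621, 0.0834, 0.338]
tool_rot: [-1.65, -2.672, 0.001]
contact_force: [0.4, -0.5, -2.7]
grip_width: 0.0294
grip_force: 29.9
```

Emit:
servo_tool --motion '[[[0,0.6,0.43,0,0],[0,0.6,0.43,0,0],[0,0.6,0.43,0,0],[0,0.6,0.43,0,0],[0,0.6,0.43,0,0],[0,0.1,0.05,0,0],[0,0,0,0,0],[0,0,0,0,0]]]'

```text
time_s: 16.85
position: [0.5914, 0.2685, 0.3391]
tool_rot: [1.652, 2.672, -0.0]
contact_force: [-0.0, -0.6, -2.7]
grip_width: 0.0296
grip_force: 30.0
```

```bash
python3 d.py d
```

```text
t 16.85 p [0.5914 0.2685 0.3391] yaw 26.57 tilt 0.01 w 0.0296 gf 30.0 F [-0.  -0.6 -2.7]
{'a': array([0.55462777, 0.15393566]), 'd': array([0.59237223, 0.26806434])}
d units x,y,z: [-0.02  0.01  4.16]
```

Descend to about 0.134, then feel for the floor (expected contact near TCP 0.129).

Emit:
servo_tool --motion '[[[0,0,0.01,0.3,0],[0,0,0,0.5,0],[0,0,0,0.5,0],[0,0,0,0.5,0],[0,0,0,0.5,0],[0,0,0,0.5,0],[0,0,0,0.5,0],[0,0,0,0.4,0],[0,0,0,0.25,0],[0,0,0,0,0]]]'

```text
time_s: 18.1
position: [0.5919, 0.2692, 0.1409]
tool_rot: [-1.651, -2.672, 0.001]
contact_force: [-0.6, 0.4, -1.9]
grip_width: 0.0295
grip_force: 30.0
```

Emit:
servo_tool --motion '[[[0,0,0,0.04,0],[0,0,0,0.04,0],[0,0,0,0.04,0],[0,0,0,0,0]]]'

```text
time_s: 18.6
position: [0.5921, 0.2694, 0.1356]
tool_rot: [-1.651, -2.673, 0.0]
contact_force: [-0.3, 0.6, -2.5]
grip_width: 0.0295
grip_force: 30.0
```

Emit:
servo_tool --motion '[[[0,0,0,0.04,0],[0,0,0,0.04,0],[0,0,0,0.03,0],[0,0,0,0,0]]]'

```text
time_s: 19.1
position: [0.5921, 0.2694, 0.1301]
tool_rot: [-1.651, -2.673, 0.0]
contact_force: [0.3, 0.0, -2.6]
grip_width: 0.0296
grip_force: 30.0
```

Emit:
servo_tool --motion '[[[0,0,0,0.02,0],[0,0,0,0,0],[0,0,0,0,0]]]'

```text
time_s: 19.48
position: [0.5922, 0.2694, 0.13]
tool_rot: [1.651, 2.673, 0.001]
contact_force: [-2.7, -1.5, 5.2]
grip_width: 0.0293
grip_force: 30.0
```

Emit:
servo_tool --motion '[[[0.55,0,0,0,0],[0.55,0,0,0,0],[0.55,0,0,0,0],[0.55,0,0,-0.3,0],[0.55,0,0,-0.6,0],[0.55,0,0,-0.6,0],[0.55,0,0,-0.6,0],[0.8,0,0,-0.2,0],[0.8,0,0,0,0]]]'

```text
time_s: 20.6
position: [0.5922, 0.2694, 0.2445]
tool_rot: [1.651, 2.672, 0.001]
contact_force: [0.1, 0.3, -0.3]
grip_width: 0.0666
grip_force: 0.0
```

Emit:
servo_tool --motion '[[[0.8,-0.1,-0.3,0,0],[0.8,-0.15,-0.6,0,0],[0.8,-0.15,-0.6,0,0],[0.8,-0.15,-0.6,0,0],[0.8,-0.15,-0.6,0,0],[0.8,-0.1,-0.6,0,0],[0.8,-0.05,-0.15,0,0],[0.8,0,0,0,0],[0.8,0,0,0,0]]]'

```text
time_s: 21.72
position: [0.4572, 0.1544, 0.2437]
tool_rot: [-1.651, -2.673, 0.001]
contact_force: [-0.3, 0.4, -1.0]
grip_width: 0.0744
grip_force: 0.0
```

```bash
cat > e.py <<'E'
from g import *
st=brief()
f=env.grab_frame("wrist"); save(f,"pics/w2.png"); P=cloud(f,st).reshape(-1,3)
y=np.radians(26.7); Rm=np.array([[np.cos(y),-np.sin(y)],[np.sin(y),np.cos(y)]])
q=np.c_[(P[:,:2]-C0)@Rm,P[:,2]]
B=q[(abs(q[:,1])<.085)&(q[:,0]<-.1)&(q[:,0]>-.17)&(q[:,2]>.12)&(q[:,2]<.19)]
for lo in np.arange(-.08,.08,.02):
    b=B[(B[:,1]>=lo)&(B[:,1]<lo+.02)]
    if len(b)>8: t=b[b[:,2]>np.percentile(b[:,2],95)-.003]; print(round(lo,2),len(b),"top z",np.percentile(b[:,2],95).round(4),"x mean/min/max",t[:,0].mean().round(4),np.percentile(b[:,0],[2,98]).round(4))
s=env.grab_frame("side"); save(s,"pics/s2.png"); Ps=cloud(s).reshape(-1,3); q=np.c_[(Ps[:,:2]-C0)@Rm,Ps[:,2]]
I=s["img"].reshape(-1,3)
B=q[(abs(q[:,1])<.085)&(q[:,0]<-.11)&(q[:,0]>-.17)&(q[:,2]>.12)&(q[:,2]<.18)]; print("side bar top",np.percentile(B[:,2],[50,95]).round(4),B.mean(0).round(4))
E
python3 e.py
```

```text
t 21.73 p [0.4572 0.1544 0.2437] yaw 26.6 tilt 0.03 w 0.0744 gf 0.0 F [-0.3  0.4 -1. ]
-0.08 328 top z 0.1601 x mean/min/max -0.1314 [-0.1377 -0.1247]
-0.06 351 top z 0.1602 x mean/min/max -0.1313 [-0.1376 -0.1247]
-0.04 379 top z 0.1603 x mean/min/max -0.1313 [-0.1381 -0.1248]
-0.02 400 top z 0.1601 x mean/min/max -0.1312 [-0.1379 -0.1248]
0.0 410 top z 0.1601 x mean/min/max -0.1313 [-0.1376 -0.1248]
0.02 457 top z 0.1601 x mean/min/max -0.1314 [-0.1382 -0.1249]
0.04 473 top z 0.1601 x mean/min/max -0.1313 [-0.1379 -0.1249]
0.06 498 top z 0.1604 x mean/min/max -0.1314 [-0.1377 -0.1249]
side bar top [0.1581 0.1603] [-0.1299  0.0071  0.1575]
```

View pics/s2.png

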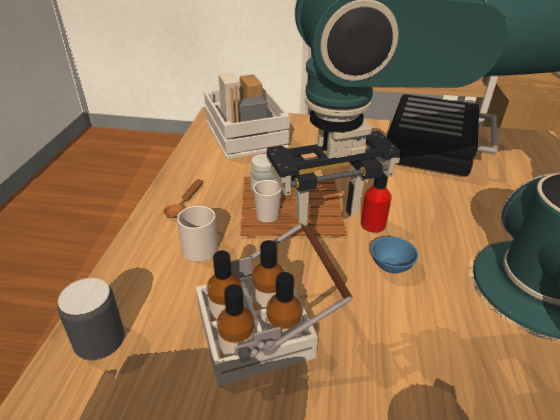

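All four bottles are upright in the caddy, with caps at (222,265), (268,252), (285,290) and (234,300). The bar is measured at x −131 mm, z 153 mm, which is joint ≈0.09. I'll pinch the bar.

Emit:
servo_tool --motion '[[[0.5,-0.03,-0.04,0.3,0],[0.5,0,0,0.4,0],[0.5,0,0,0.4,0],[0.5,0,0,0.4,0],[0.5,0,0,0.4,0],[0.5,0,0,0.27,0],[0.5,0,0,0,0],[0.5,0,0,0,0]]]'

```text
time_s: 22.82
position: [0.4561, 0.152, 0.1363]
tool_rot: [1.651, 2.672, 0.001]
contact_force: [0.7, 1.0, 0.8]
grip_width: 0.0463
grip_force: 0.0
```

Emit:
servo_tool --motion '[[[0,0,0,0,0],[0,0,0,0,0],[0,0,0,0,0],[0,0,0,0,0],[0,0,0,0,0]]]' --force 15

```text
time_s: 23.45
position: [0.4559, 0.152, 0.1356]
tool_rot: [1.651, 2.673, 0.0]
contact_force: [3.0, 0.9, -2.2]
grip_width: 0.0134
grip_force: 15.0
```

```bash
cat > arc.py <<'E'
from g import *
y=np.radians(26.7); Rm=np.array([[np.cos(y),-np.sin(y)],[np.sin(y),np.cos(y)]])
st=brief(); p=st["position"]; q=(p[:2]-C0)@Rm; x,z=q[0],p[2]+.019
print("grasp in caddy x,y,z",q.round(4),z.round(4),"r",np.hypot(x,z-.08).round(4),"A",np.arctan2(z-.08,-x).round(3))
A0=np.arctan2(z-.08,-x); As=np.linspace(A0,1.57,13); prev=(x,z)
for A in As[1:]:
    n=(-.15*np.cos(A),.08+.15*np.sin(A)); print(f"J {A-.42:.2f}  y {(n[0]-prev[0])/.05:.3f} z {-(n[1]-prev[1])/.05:.3f}"); prev=n
E
python3 arc.py
```

```text
t 23.45 p [0.4559 0.152  0.1356] yaw 26.6 tilt 0.02 w 0.0134 gf 15.0 F [ 3.   0.9 -2.2]
grasp in caddy x,y,z [-1.316e-01  1.000e-04] 0.1546 r 0.1513 A 0.516
J 0.18  y 0.162 z -0.211
J 0.27  y 0.159 z -0.210
J 0.36  y 0.177 z -0.195
J 0.45  y 0.193 z -0.179
J 0.54  y 0.208 z -0.161
J 0.62  y 0.222 z -0.143
J 0.71  y 0.233 z -0.123
J 0.80  y 0.243 z -0.102
J 0.89  y 0.251 z -0.080
J 0.97  y 0.257 z -0.058
J 1.06  y 0.261 z -0.035
J 1.15  y 0.263 z -0.012
```

Emit:
servo_tool --motion '[[[0,0,0.14,-0.21,0],[0,0,0.16,-0.21,0],[0,0,0.18,-0.195,0],[0,0,0.19,-0.18,0],[0,0,0,0,0]]]'

```text
time_s: 24.08
position: [0.4854, 0.1667, 0.1783]
tool_rot: [-1.65, -2.672, 0.003]
contact_force: [-22.3, -10.4, 24.0]
grip_width: 0.0137
grip_force: 15.0
```

```bash
python3 arc.py
```

```text
t 24.07 p [0.4854 0.1667 0.1783] yaw 26.6 tilt 0.11 w 0.0137 gf 15.0 F [-22.3 -10.4  24. ]
grasp in caddy x,y,z [-0.0987  0.    ] 0.1973 r 0.1533 A 0.872
J 0.51  y 0.179 z -0.058
J 0.57  y 0.143 z -0.100
J 0.63  y 0.148 z -0.092
J 0.68  y 0.154 z -0.083
J 0.74  y 0.158 z -0.074
J 0.80  y 0.162 z -0.065
J 0.86  y 0.166 z -0.055
J 0.92  y 0.169 z -0.045
J 0.98  y 0.171 z -0.035
J 1.03  y 0.173 z -0.025
J 1.09  y 0.174 z -0.015
J 1.15  y 0.174 z -0.005
```

Radial force is too high at 34 N. I'll check whether the caddy has moved before going on.

```bash
cat > k.py <<'E'
from g import *
from scipy.optimize import least_squares
brief()
for n in ("side",):
    f=env.grab_frame(n); P=cloud(f).reshape(-1,3); I=f["img"].reshape(-1,3).astype(float); save(f,"pics/s3.png")
    near=np.hypot(P[:,0]-.573,P[:,1]-.21)<.14
    w=(I.min(1)>95)&(I.max(1)-I.min(1)<60)&near
    rim=P[w&(abs(P[:,2]-.060)<.003)][:,:2]
    def res(x):
        c,s=np.cos(x[2]),np.sin(x[2]); q=(rim-x[:2])@np.array([[c,-s],[s,c]])
        return np.maximum(abs(q[:,0]),abs(q[:,1]))-.085
    b=least_squares(res,[.573,.21,.46],loss="soft_l1",f_scale=.003,x_scale=[.01,.01,.1])
    print(n,len(rim),b.x[:2].round(4),np.degrees(b.x[2]).round(2))
    import pickle; f0=pickle.load(open("side0.pkl","rb"))[0]
    # image shift of caddy outer walls (near-camera wall corner region) vs. start
    a=cv2.cvtColor(f0["img"],cv2.COLOR_RGB2GRAY)[335:385,200:320].astype(np.float32); c=cv2.cvtColor(f["img"],cv2.COLOR_RGB2GRAY)[335:385,200:320].astype(np.float32)
    print("shift px",cv2.phaseCorrelate(a,c))
    y=np.radians(26.7); Rm=np.array([[np.cos(y),-np.sin(y)],[np.sin(y),np.cos(y)]])
    q=np.c_[(P[:,:2]-C0)@Rm,P[:,2]]; red=(I[:,0]>1.6*I[:,2])&(I.max(1)<150)
    B=q[red&(abs(q[:,1])<.09)&(abs(q[:,1])>.03)&(q[:,0]<.03)&(q[:,0]>-.15)&(q[:,2]>.178)&(q[:,2]<.25)]
    print("bar pts",len(B),np.median(B,0).round(4) if len(B) else "", np.percentile(B[:,2],95).round(4) if len(B) else "")
E
python3 k.py
```

```text
t 24.07 p [0.4854 0.1667 0.1783] yaw 26.6 tilt 0.11 w 0.0137 gf 15.0 F [-22.3 -10.4  24. ]
side 925 [0.5737 0.2105] 26.67
shift px ((-0.0691817524005458, -0.028038773520705718), 0.6321055150032043)
bar pts 246 [-0.0964  0.0616  0.1987] 0.2005
```

Emit:
servo_tool --motion '[[[0,0,0,0,0],[0,0,0,0,0]]]'

```text
time_s: 24.38
position: [0.4849, 0.1664, 0.1779]
tool_rot: [-1.651, -2.672, 0.003]
contact_force: [-22.3, -8.9, 22.9]
grip_width: 0.0136
grip_force: 15.0
```

```bash
python3 arc.py|head -2; python3 -c "
from plant import env
print(env.read_state()['moment'])"
```

```text
t 24.38 p [0.4849 0.1664 0.1779] yaw 26.59 tilt 0.13 w 0.0136 gf 15.0 F [-22.3  -8.9  22.9]
grasp in caddy x,y,z [-0.0992 -0.    ] 0.1969 r 0.1533 A 0.867
[-1.659726    3.87663752 -0.02837656]
```

Emit:
servo_tool --motion '[[[0,0,-0.03,-0.04,0],[0,0,0,0,0]]]'

```text
time_s: 24.62
position: [0.4844, 0.1662, 0.1778]
tool_rot: [-1.651, -2.673, 0.001]
contact_force: [-4.6, -2.6, 3.7]
grip_width: 0.0135
grip_force: 15.0
```

```bash
python3 arc.py|head -2
```

```text
t 24.62 p [0.4844 0.1662 0.1778] yaw 26.6 tilt 0.03 w 0.0135 gf 15.0 F [-4.6 -2.6  3.7]
grasp in caddy x,y,z [-0.0998  0.0001] 0.1968 r 0.1536 A 0.864
```

Emit:
servo_tool --motion '[[[0,0,0.134,-0.12,0],[0,0,0.14,-0.112,0],[0,0,0,0,0]]]' --force 8

```text
time_s: 25.0
position: [0.4968, 0.1725, 0.1896]
tool_rot: [-1.651, -2.673, 0.0]
contact_force: [-6.5, -1.9, 6.1]
grip_width: 0.0138
grip_force: 8.0
```

Emit:
servo_tool --motion '[[[0,0,0.147,-0.103,0],[0,0,0,0,0]]]'

```text
time_s: 25.25
position: [0.5033, 0.1757, 0.1947]
tool_rot: [-1.651, -2.673, -0.0]
contact_force: [-6.3, -3.0, 8.0]
grip_width: 0.0137
grip_force: 8.0
```

```bash
python3 arc.py|head -2; python3 k.py
```

```text
t 25.25 p [0.5033 0.1757 0.1947] yaw 26.61 tilt 0.0 w 0.0137 gf 8.0 F [-6.3 -3.   8. ]
grasp in caddy x,y,z [-0.0786  0.0001] 0.2137 r 0.1551 A 1.04
t 25.25 p [0.5033 0.1757 0.1947] yaw 26.61 tilt 0.0 w 0.0137 gf 8.0 F [-6.3 -3.   8. ]
side 956 [0.5736 0.2103] 26.75
shift px ((-0.13139480044113583, -0.11255371201628961), 0.5871823647816976)
bar pts 252 [-0.0763  0.0619  0.2135] 0.2158
```

Emit:
servo_tool --motion '[[[0,0,0.156,-0.09,0],[0,0,0.16,-0.08,0],[0,0,0,0,0]]]'

```text
time_s: 25.68
position: [0.5176, 0.1828, 0.203]
tool_rot: [1.65, 2.673, 0.001]
contact_force: [-4.0, -1.9, 7.6]
grip_width: 0.0137
grip_force: 8.0
```

Emit:
servo_tool --motion '[[[0,0,0.166,-0.07,0],[0,0,0.17,-0.06,0],[0,0,0,0,0]]]'

```text
time_s: 26.05
position: [0.5329, 0.1905, 0.2092]
tool_rot: [1.651, 2.673, 0.001]
contact_force: [-1.8, -0.3, 4.4]
grip_width: 0.014
grip_force: 8.0
```

```bash
python3 arc.py|head -2; python3 k.py
```

```text
t 26.05 p [0.5329 0.1905 0.2092] yaw 26.61 tilt 0.02 w 0.014 gf 8.0 F [-1.8 -0.3  4.4]
grasp in caddy x,y,z [-0.0455 -0.0001] 0.2282 r 0.155 A 1.273
t 26.05 p [0.5329 0.1905 0.2092] yaw 26.61 tilt 0.02 w 0.014 gf 8.0 F [-1.8 -0.3  4.4]
side 946 [0.5737 0.2103] 26.8
shift px ((-0.25886652612722116, -0.12344851482814789), 0.5698958985010782)
bar pts 255 [-0.0438  0.0622  0.2289] 0.2308
```

Emit:
servo_tool --motion '[[[0,0,0.173,-0.05,0],[0,0,0.176,-0.04,0],[0,0,0.178,-0.03,0],[0,0,0.179,-0.02,0],[0,0,0,0,0]]]'

```text
time_s: 26.72
position: [0.5646, 0.2064, 0.216]
tool_rot: [1.651, 2.673, 0.0]
contact_force: [2.1, 1.2, 0.6]
grip_width: 0.0138
grip_force: 8.0
```

Emit:
servo_tool --motion '[[[0,0,0.16,0,0],[0,0,0.08,0,0],[0,0,0,0,0]]]'

```text
time_s: 27.1
position: [0.5741, 0.2111, 0.2168]
tool_rot: [-1.65, -2.672, 0.003]
contact_force: [-13.5, -6.8, 9.7]
grip_width: 0.0135
grip_force: 8.0
```

```bash
python3 arc.py|head -2; python3 k.py
```

```text
t 27.1 p [0.5741 0.2111 0.2168] yaw 26.59 tilt 0.12 w 0.0135 gf 8.0 F [-13.5  -6.8   9.7]
grasp in caddy x,y,z [ 0.0006 -0.0002] 0.2358 r 0.1558 A 1.574
t 27.1 p [0.5741 0.2111 0.2168] yaw 26.59 tilt 0.12 w 0.0135 gf 8.0 F [-13.5  -6.8   9.7]
side 866 [0.5742 0.211 ] 26.53
shift px ((-0.4613206687541833, -0.33031635738645804), 0.5945321505864462)
bar pts 275 [0.0016 0.0599 0.2372] 0.239
```

Emit:
servo_tool --motion '[[[0,0,-0.03,0,0],[0,0,0,0,0],[0.5,0,0,0,0],[0.5,0,0,0,0],[0.5,0,0,0,0],[0.5,0,0,0,0],[0.5,0,0,-0.3,0],[0.5,0,0,-0.6,0],[0.5,0,0,-0.6,0],[0.5,0,0,-0.6,0]]]'

```text
time_s: 28.4
position: [0.5732, 0.2108, 0.3234]
tool_rot: [1.65, 2.672, 0.001]
contact_force: [-1.3, 0.3, 0.5]
grip_width: 0.0465
grip_force: 0.0
```

Emit:
servo_tool --motion '[[[0.5,0,-0.3,-0.3,0],[0.5,-0.3,-0.6,0,0],[0.5,-0.6,-0.6,0,0],[0.5,-0.6,-0.6,0,0],[0.5,-0.3,-0.3,0,0],[0.5,0,0,0,0]]]'

```text
time_s: 29.15
position: [0.5058, 0.0758, 0.3365]
tool_rot: [1.653, 2.671, 0.001]
contact_force: [0.2, 0.1, -0.2]
grip_width: 0.0465
grip_force: 0.0
```

```bash
python3 k.py
```

```text
t 29.15 p [0.5058 0.0758 0.3365] yaw 26.5 tilt 0.05 w 0.0465 gf 0.0 F [ 0.2  0.1 -0.2]
side 912 [0.5738 0.2101] 26.87
shift px ((-0.23737548110336348, -0.15505207893605544), 0.6356982323328654)
bar pts 451 [-0.0019  0.0401  0.2359] 0.2379
```

View pics/s3.png

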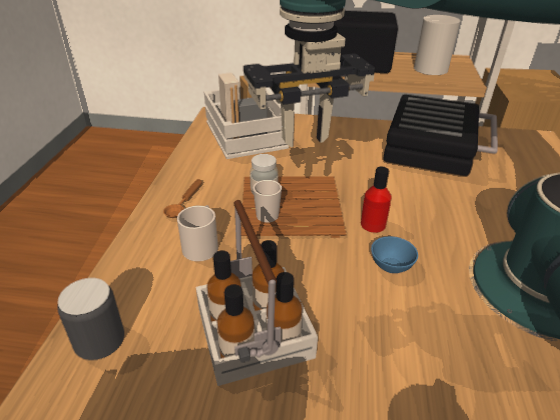

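All four bottles are upright, and the handle stands upright with its bar at x −2 mm (the end stop is at −3 mm). The caddy is in place and the gripper is clear, so I'm handing the job in.

```bash
python3 -c "
from plant import env
print(env.job_done())"
```

```text
the job is handed in; nothing more can be done
None
```

The job is handed in: both spare bottles are upright in the caddy's empty cells, the handle is up at its end stop and released, and by the last camera check the caddy had moved no more than about 1 mm; the hand-in call gave no verdict.

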